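# Zero the dial gauge and hold a test spring at 8 mm

### The arm

A 6-joint arm with a two-finger parallel gripper is mounted at the origin on the work surface. World frame = base frame: x ahead of the robot, y to its left, z up, the work surface at z = 0. Lengths are in m, angles in rad, forces in N, time in s.
With the tool pointing down it reaches from about 0.4 to 0.825 m from the base axis. Payload 7 kg.
Tool frame: the origin (TCP) lies midway between the tips of the shut fingers; the grasp point (between the pads) lies 19 mm behind it; z points along the fingers, y is the line along which they close (so a half turn about z gives the same grasp; the last joint's range is limited). The gripper opens to 88 mm and grips with 3 to 60 N. Pads are 19 mm wide; open, the fingers measure 130 mm over their backs; the gripper's body (78 mm by 193 mm) begins 47 mm behind the grasp point.
Start: joints at [-0.964, 0.359, 0.012, 0, -1.224, -0.288], TCP at [0.212, -0.641, 0.227] pointing down, gripper open.
Joint ranges: [-3.07, 3.07], [-1.43, 2.12], [-1.02, 1.25], [-3.03, 1.67], [-3.05, -0], [-3.03, 3.03]. Speed limits (rad/s): [2.39, 2.39, 3.01, 3.14, 3.14, 3.14].

### API

Orientations are given as [roll, pitch, yaw] about the fixed x, y, z axes, in that order (R = Rz(yaw) Ry(pitch) Rx(roll)).
In Python, from station import get_state, grab_frame, calibration, job_done, boxes_of, regions_of, spot_point gives the robot as it stands. The module is installed in compiled form; this text tells all that it offers.
- The arm moves only by the tool arm_command, never from a script. Its argument "commands" is a list of rows, each an object of numbers: "tx", "ty", "tz": the shift along the tool's x, y, z each as a share of 25 cm, from -1 to 1; "twist": the turn about the tool's z as a share of 180 degrees, from -1 to 1. A call has exactly 8 rows; each row is the pose to reach, as a shift and turn from the pose commanded when the call began, along the tool's axes at that moment, turning the shorter way round; what a row does not reach only later rows make up. A row lasts 1/12 s, in which the tool goes at most 41.7 mm and 7.16 degrees, less where a joint would pass 70% of its speed; a pose out of reach is approached as far as the arm can. A call with a number of a shift or a turn outside -1 to 1 is refused whole. A call with a gripper value outside its range is refused whole. "claw" is the opening, from 0 (shut) to 1 (fully open), set as the call begins (left out, the last holds). The fingers move at their own pace and stop on an object; "grip_force" is the grip in N (left out, the last holds). Time passes only in rows, so rows that repeat a pose let the fingers close, or fill a call up. It gives the time, the measured TCP pose, the force, the opening and the grip force at its end, in the units of the state.
- get_state(): the state, without advancing time (a new reading comes with each control period).
- grab_frame(name): name is "side" or "top"; returns the picture (420x560x3 uint8, red, green, blue); there is no depth.
- calibration(name): a dict with "camera_matrix" (3x3 intrinsics, pixels), "extrinsics" (4x4, takes a point from camera to world coordinates). Camera axes: x right, y down, z forward; pixel columns grow to the right and rows downward; lengths in m; the calibration is good to about 2 mm. A picture is of the moment at which its call begins. calibration takes no time and is no camera call.
- job_done(): hands the job in; it is judged then, once.
Trained networks look in the newest picture that a camera, given by its name, has taken for a name from the list of things; names that differ only in an ending like _2 or _b are one class to them, and where a whole thing is asked for, a point or a joint stands for the part that bears it (a point fixed in the world has none). Each returns a list of dicts, best first, with "score" (0 to 1); they miss things now and then, are a little off and sometimes report something else, mostly with a low value. They report only what shows in the picture. A call takes as long as a camera call.
- boxes_of(query, camera): "rect" ([left, top, right, bottom] in pixels, round what is visible of it).
- regions_of(query, camera): "region" (420x560 bool, what is visible of it) and "rect" ([left, top, right, bottom] in pixels, round what is visible of it).
- spot_point(query, camera): "uv" ([column, row] in pixels: a listed point, or the origin of a listed thing).
The state is a dict: "t": time; "q": joint angles; "qd": joint speeds; "joint_efforts": joint torques, N m; "eef_pos": TCP position; "ee_rot": TCP orientation; "force": force on the tool from outside, world axes, zero at the start; "moment": the same for the moment, N m; "width": finger opening in m; "gripper_force": force on a finger pad.
Only numpy, scipy, OpenCV 4.12 (cv2) and the standard library are available. Lean on these libraries where they do the work, as an engineer would, in place of code of your own. Each camera call takes 0.05 s, during which the arm holds its last target. There are 200 camera calls.

### The job

On the spring test stand, first turn the dial gauge's bezel until its broad zero bar lies right under the needle. Then press the spring plunger down 8 mm, so that the needle stands between the two tolerance clips, never pushing it past 12 mm, and keep it there: finish while still holding it down with the gripper, the zero unchanged. Leave everything else on the bench where it is.

Things in the scene. Friction and masses are not known exactly. Their poses are not given: they have to be found in the camera images.
- stand: Spring test stand, fixed to the bench: dark steel base plate 100 x 250 x 14 mm (x, y, z), origin at the centre of its underside, z up, turned up to 0.8 rad about z. A grey link housing 50 x 100 mm, 44 mm high, crosses its middle. On the plate, 65 mm from the centre: at -y a dial gauge, face up; at +y a spring plunger with a round black cap.
- bezel (a joint): Turn of the dial gauge's bezel (rad), positive counter-clockwise from above; 0 = zero bar under the resting needle, which points along the stand's +x. Starts at 0.5 to 1.2, so turn it clockwise. 0.06 N m friction: stays where left; stops at +-1.8. Bezel: knurled aluminium ring, 56 mm diameter, 60 to 84 mm above the bench, on a stem 44 mm in diameter. The scale turns with it.
- dial_centre (a point): Centre of the bezel's top, on its upright axis, 84 mm above the bench. Below it a white scale face with a thin black needle, 19 mm long from the centre, that does not turn with the bezel: it goes once round clockwise for 20 mm of plunger travel.
- zero_mark (a point): The broad black zero bar on the scale (4.5 mm wide; the other 19 marks 1.2 mm), 20 mm from the dial's centre, given at the height of the bezel's top. Marks are 1 mm of travel apart, counted clockwise from it; two small dark tolerance clips sit on the rim at 6.5 and 9.5 mm.
- plunger (a joint): Downward travel of the spring plunger (m): 0 = up, at rest; 0.018 = bottomed. The spring pushes back with about 2.4 N at the start plus 0.8 N per mm (about 9 N at 8 mm); it springs up when let go.
- plunger_top (a point): Centre of the flat top of the plunger's round black cap (44 mm in diameter, 10 mm thick); 100 mm above the bench at rest; goes straight down with the plunger.
- heatsink: Bystander: finned cooler, 70 x 70 x 33 mm, origin at the centre of its underside, lying near the stand.
- spring_tray: Bystander: small open black tray with spare springs, 80 x 110 x 26 mm, origin at the centre of its underside, near the stand.
- memory: Bystander: green memory board lying flat, 30 x 130 x 6 mm, origin at the centre of its underside, near the stand.
- driver: Bystander: screwdriver lying flat, 170 mm long, 26 mm thick at the handle, origin on the bench at the middle of its length, blade along its x, near the stand.
- module_a: Bystander: black drive module, 180 x 100 x 40 mm, origin at the centre of its underside, on the robot's left.
- module_b: Bystander: black drive module, 180 x 100 x 40 mm, origin at the centre of its underside, on the robot's right.
- fan: Bystander: square chassis fan, 80 x 80 x 25 mm, origin at the centre of its underside, on the robot's left.

How it is judged:
On the way, in this order (a step that is already met when the one before it is completed fails the run):
1. the bezel is turned to zero, within 0.12 rad, and still, with the plunger up (value of joint bezel between -0.12 and 0.12 rad and value of joint plunger below 0.002 m and velocity of joint bezel between -0.05 and 0.05 rad/s), for 0.3 s.
2. the gripper holds the plunger down between 6.5 and 9.5 mm for half a second (value of joint plunger between 0.0065 and 0.0095 m and contact force between the fingers and plunger above 3 N), for 0.5 s.
At the end, for the whole second after the job is handed in: The gripper's fingers are still pressing the plunger (more than 3 N), its travel stays between 6.5 and 9.5 mm, and the bezel is still within 0.12 rad of zero (all of step 2 and value of joint bezel between -0.12 and 0.12 rad); the arm keeps its last pose, push and grip.
It fails at once if the plunger is pushed past 12 mm (value of joint plunger above 0.0125 m).
It fails at once if a bystander is moved by more than 15 mm (distance of any of heatsink, spring_tray, memory, driver, module_a, module_b, fan from where it was at the start of the episode above 0.015 m).
It fails at once if the plunger is pushed in by more than 3 mm while the bezel is not at zero (value of joint plunger above 0.003 m and (value of joint bezel above 0.12 rad or value of joint bezel below -0.12 rad)).
It also fails if it takes over 45 s, if anything falls off the work surface, if the arm or the gripper's body presses on something with over 40 N, if the wrist force passes 120 N, or if a joint passes its speed limit or range.

## Working session

There is one attempt and no reset: what is moved stays moved. The work goes in short steps, Python scripts to look and compute and a tool call to move; the robot and the scene stay as the last step left them, time stands still between calls to the robot, and variables do not carry over. Pictures are saved under pics/ and viewed, at most 10 in all, crops included, and the job is handed in when it is done.

Besides the shell and the picture viewer there is one more tool, called after ">>>" as name(argument=value, ...) on one line, values as JSON. arm_command: Moves the arm, as the interface text tells. Shift numbers are shares of 25 cm and turn numbers shares of 180 degrees, none past 1 either way. Its arguments: {"type":"object","properties":{"commands":{"type":"array"},"claw":{"type":"number"},"grip_force":{"type":"number"}},"required":["commands"]}

```bash
mkdir -p pics
cat > h.py <<'E'
import numpy as np, cv2
from station import *
def ray(cam,uv,z):
    c=calibration(cam);K=np.array(c["camera_matrix"]);T=np.array(c["extrinsics"])
    d=T[:3,:3]@np.linalg.inv(K)@np.array([uv[0],uv[1],1.]);o=T[:3,3]
    return o+d*(z-o[2])/d[2]
def proj(cam,p):
    c=calibration(cam);K=np.array(c["camera_matrix"]);T=np.linalg.inv(np.array(c["extrinsics"]))
    q=K@(T[:3,:3]@np.array(p)+T[:3,3]);return q[:2]/q[2]
def save(cam,name):
    im=grab_frame(cam);cv2.imwrite("pics/"+name,im[:,:,::-1]);return im
E
python3 - <<'E'
from h import *
s=get_state();print(s["t"],s["eef_pos"],s["ee_rot"],s["width"])
a=save("top","t0.png");b=save("side","s0.png")
for cam in("top","side"):
    print(cam,np.array(calibration(cam)["extrinsics"])[:3,3])
    for n,z in(("dial_centre",.084),("zero_mark",.084),("plunger_top",.1),("stand",0)):
        for r in spot_point(n,cam)[:2]: print(cam,n,r["score"],r["uv"],ray(cam,r["uv"],z).round(4))
print(get_state()["t"])
E
```

```text
0.0 [ 0.21140242 -0.64053565  0.22564413] [ 3.13998457e+00 -1.26130931e-04 -2.82287506e+00] 0.08730184094915983
top [0.41326451 0.02488583 1.88054096]
top dial_centre 0.64 [263.5, 210.5] [0.5476 0.0828 0.084 ]
top dial_centre 0.24 [261.4, 205.6] [0.5652 0.0906 0.084 ]
top zero_mark 0.73 [259.2, 205.6] [0.5651 0.0986 0.084 ]
top plunger_top 0.46 [233.1, 186.1] [0.6328 0.1926 0.1   ]
top stand 0.83 [249.1, 198.8] [0.5976 0.1406 0.    ]
side [0.13979264 0.97639283 0.85138194]
side dial_centre 0.64 [270.4, 229.8] [0.5493 0.0876 0.084 ]
side zero_mark 0.6 [262.4, 229.5] [0.5702 0.0949 0.084 ]
side plunger_top 0.66 [226.4, 238.9] [0.6317 0.1863 0.1   ]
side stand 0.62 [250.2, 261.9] [0.5871 0.1448 0.    ]
0.5
```

View pics/t0.png

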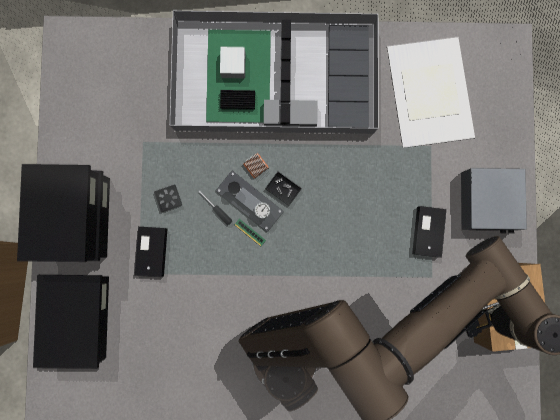

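View pics/s0.png

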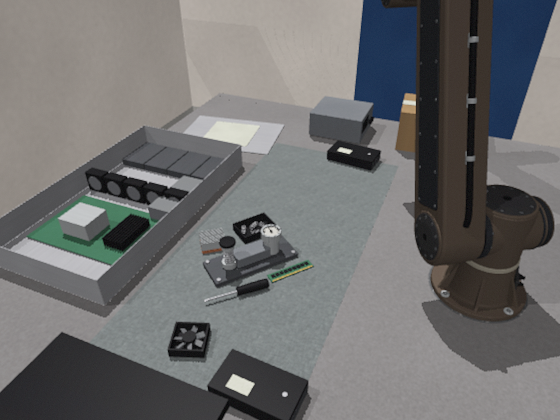

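The top view shows the dial at about (263,210) and the plunger cap at (234,187). The side view has the dial at (271,231) and the cap at (227,241). The driver, memory board, tray and heatsink sit around the stand. Next I'll enlarge both views.

Run:
```python
from h import *
t=cv2.imread("pics/t0.png");s=cv2.imread("pics/s0.png")
a=cv2.resize(t[165:250,205:305],(400,340),interpolation=cv2.INTER_CUBIC)
b=cv2.resize(s[215:255,250:290],(400,400),interpolation=cv2.INTER_CUBIC)
a=np.vstack([a,np.zeros((60,400,3),np.uint8)])
cv2.imwrite("pics/c0.png",np.hstack([a,b]))
for n in("heatsink","spring_tray","memory","driver"):
    for cam in("top","side"):
        for r in spot_point(n,cam)[:1]: print(n,cam,r["score"],ray(cam,r["uv"],0).round(3))
for n in("dial_centre","zero_mark"):
  for cam in("top","side"):
    grab_frame(cam)
    for k in range(2):
      for r in spot_point(n,cam)[:1]: print(n,cam,r["score"],r["uv"],ray(cam,r["uv"],.084).round(4))
```

```text
heatsink top 0.81 [0.74  0.118 0.   ]
heatsink side 0.74 [0.723 0.115 0.   ]
spring_tray top 0.85 [0.64  0.019 0.   ]
spring_tray side 0.9 [0.646 0.003 0.   ]
memory top 0.7 [0.477 0.125 0.   ]
memory side 0.56 [0.47 0.13 0.  ]
driver top 0.72 [0.562 0.278 0.   ]
driver side 0.71 [0.566 0.262 0.   ]
dial_centre top 0.74 [262.8, 212.7] [0.5396 0.0852 0.084 ]
dial_centre top 0.74 [262.8, 212.7] [0.5396 0.0852 0.084 ]
dial_centre side 0.65 [270.6, 228.9] [0.5504 0.0837 0.084 ]
dial_centre side 0.65 [270.6, 228.9] [0.5504 0.0837 0.084 ]
zero_mark top 0.73 [257.9, 204.6] [0.5687 0.1033 0.084 ]
zero_mark top 0.73 [257.9, 204.6] [0.5687 0.1033 0.084 ]
zero_mark side 0.55 [263.3, 231.4] [0.5644 0.1016 0.084 ]
zero_mark side 0.55 [263.3, 231.4] [0.5644 0.1016 0.084 ]
```

View pics/c0.png

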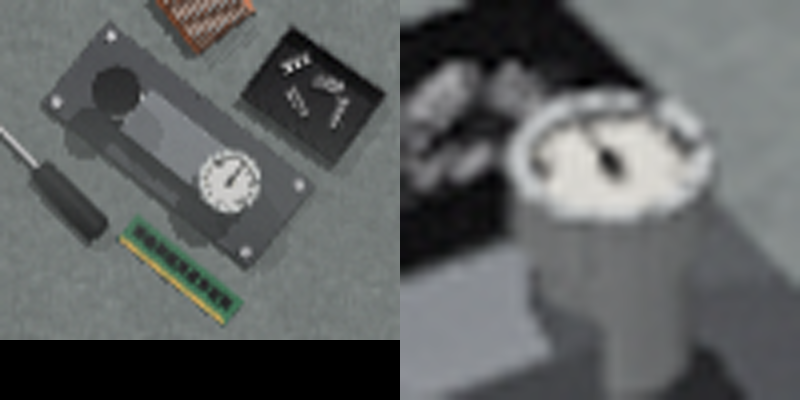

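```bash
cat >> h.py <<'E'
def stand_fit():
    from scipy.optimize import least_squares
    obs=[]
    for cam in("top","side"):
        grab_frame(cam)
        for n,p in(("dial_centre",(0,-.065,.084)),("plunger_top",(0,.065,.1)),("stand",(0,0,0))):
            for r in spot_point(n,cam)[:1]: obs.append((cam,p,r["uv"]))
    px=[(110,36),(57,102),(300,185),(246,252)]
    scr=[proj("top",ray("top",(x/4+204.5,y/4+164.5),.014)) for x,y in px]
    m=np.mean(scr,0); obs.append(("top",(0,0,.014),m)); 
    e1=np.mean(scr[:2],0);e2=np.mean(scr[2:],0)
    def W(v,p):
        c,s=np.cos(v[2]),np.sin(v[2]);return np.array([v[0]+c*p[0]-s*p[1],v[1]+s*p[0]+c*p[1],p[2]])
    def f(v):
        r=[proj(c,W(v,p))-uv for c,p,uv in obs]
        r.append((proj("top",W(v,(0,.11,.014)))-proj("top",W(v,(0,-.11,.014)))-(e1-e2))*[1,1])
        return np.concatenate(r)
    s=least_squares(f,[.592,.138,-.67],loss="soft_l1")
    return s.x,W,f(s.x).round(1)
def profile(cam,im,c,yaw,r=.020,z=.082):
    g=im.mean(2).astype(np.float32);out=[]
    a=np.deg2rad(np.arange(-180,180,6))
    for rr in(r-.002,r,r+.001):
        uv=np.array([proj(cam,(c[0]+rr*np.cos(yaw+b),c[1]+rr*np.sin(yaw+b),z)) for b in a],np.float32)
        out.append(cv2.remap(g,uv[:,0].copy(),uv[:,1].copy(),cv2.INTER_LINEAR).ravel())
    return np.mean(out,0)
E
python3 - <<'E'
from h import *
v,W,res=stand_fit();print(v.round(4),res);c=W(v,(0,-.065,.084));print("dial",c,"pl",W(v,(0,.065,.1)))
for cam in("top","side"):
    im=np.mean([grab_frame(cam).astype(float) for _ in range(2)],0)
    p=profile(cam,im,c,v[2]);print(cam);print([(int(a),int(x)) for a,x in zip(range(-180,180,6),p)])
    r=spot_point("dial_centre",cam);print(r[0]["uv"],proj(cam,c))
E
```

```text
[ 0.5894  0.1347 -0.6664] [  0.4  -3.6   3.2   1.    1.4   4.2   0.6   0.9 -34.8   8.   -1.9   1.9
   1.4   0.2   1.9   0.7]
dial [0.54925439 0.08363815 0.084     ] pl [0.6296162  0.18582415 0.1       ]
top
[(-180, 185), (-174, 183), (-168, 190), (-162, 192), (-156, 197), (-150, 192), (-144, 186), (-138, 168), (-132, 152), (-126, 142), (-120, 133), (-114, 134), (-108, 154), (-102, 170), (-96, 162), (-90, 156), (-84, 166), (-78, 174), (-72, 177), (-66, 164), (-60, 155), (-54, 132), (-48, 128), (-42, 154), (-36, 162), (-30, 165), (-24, 165), (-18, 174), (-12, 164), (-6, 170), (0, 172), (6, 153), (12, 140), (18, 131), (24, 146), (30, 173), (36, 177), (42, 177), (48, 178), (54, 181), (60, 178), (66, 168), (72, 151), (78, 142), (84, 151), (90, 180), (96, 199), (102, 199), (108, 197), (114, 198), (120, 199), (126, 198), (132, 195), (138, 192), (144, 196), (150, 199), (156, 199), (162, 198), (168, 196), (174, 191)]
[264.2, 211.1] [263.27536938 210.03188725]
side
[(-180, 210), (-174, 210), (-168, 212), (-162, 206), (-156, 198), (-150, 194), (-144, 190), (-138, 184), (-132, 164), (-126, 146), (-120, 127), (-114, 107), (-108, 111), (-102, 124), (-96, 127), (-90, 143), (-84, 153), (-78, 156), (-72, 160), (-66, 144), (-60, 123), (-54, 112), (-48, 117), (-42, 135), (-36, 148), (-30, 143), (-24, 142), (-18, 145), (-12, 146), (-6, 131), (0, 124), (6, 130), (12, 145), (18, 143), (24, 134), (30, 145), (36, 153), (42, 149), (48, 157), (54, 164), (60, 165), (66, 170), (72, 156), (78, 143), (84, 149), (90, 165), (96, 190), (102, 209), (108, 213), (114, 211), (120, 212), (126, 212), (132, 213), (138, 212), (144, 211), (150, 210), (156, 210), (162, 211), (168, 211), (174, 211)]
[271.0, 228.3] [271.00562674 228.98518658]
```

```bash
cat >> h.py <<'E'
def dialpic(b,needle):
    S=4;N=60*S;im=np.full((N,N),np.nan,np.float32);c=N/2  # 0.25 mm px, stand frame: x right, y up
    def pt(r,a): return (int(round((c+r*S*np.cos(a))*16)),int(round((c-r*S*np.sin(a))*16)))
    im=np.full((N,N),-1,np.float32)
    cv2.circle(im,(N//2,N//2),28*S,200,-1);cv2.circle(im,(N//2,N//2),23*S,225,-1)
    def L(r0,r1,a,w,v): 
        d=w/2/1;n=np.array([-np.sin(a),np.cos(a)])*w/2;u=np.array([np.cos(a),np.sin(a)])
        P=np.array([r0*u+n,r1*u+n,r1*u-n,r0*u-n]);P=np.c_[c+P[:,0]*S,c-P[:,1]*S]
        cv2.fillPoly(im,[np.round(P*16).astype(np.int32)],v,shift=4)
    for k in range(1,20): L(18,22,b-k*np.pi/10,1.2,40)
    L(17.5,22.5,b,4.5,20)
    for k in(6.5,9.5): L(22.5,27.5,b-k*np.pi/10,4,40)
    L(-3,19,needle,1.4,25);cv2.circle(im,(N//2,N//2),3*S,30,-1)
    return im
def score(cam,g,c,yaw,b,du,dv,needle=0.,U=6):
    z=.083;o=[proj(cam,(c[0]+.001*(x*np.cos(yaw)-y*np.sin(yaw)),c[1]+.001*(x*np.sin(yaw)+y*np.cos(yaw)),z)) for x,y in((-30,30),(30,30),(30,-30),(-30,-30))]
    ctr=proj(cam,c).round();o=(np.array(o)+[du,dv]-ctr+16+.5)*U
    H=cv2.getPerspectiveTransform(np.float32([[0,0],[240,0],[240,240],[0,240]]),np.float32(o))
    d=dialpic(b,needle);m=(d>=0).astype(np.float32)
    big=cv2.warpPerspective(d*m,H,(32*U,32*U));bm=cv2.warpPerspective(m,H,(32*U,32*U))
    big=cv2.GaussianBlur(big,(0,0),U*.4)
    r=cv2.resize(big,(32,32),interpolation=cv2.INTER_AREA);m=cv2.resize(bm,(32,32),interpolation=cv2.INTER_AREA)
    x0,y0=int(ctr[0])-16,int(ctr[1])-16;p=g[y0:y0+32,x0:x0+32];k=m>.99
    return np.corrcoef(r[k],p[k])[0,1]
def fitbezel(cam,im,c,yaw,grid=range(-20,86,4),needle=0.):
    from scipy.optimize import minimize
    g=im.mean(2).astype(np.float32);best=[]
    for bd in grid:
        q=max((score(cam,g,c,yaw,np.deg2rad(bd),u,v,needle,3),u,v) for u in(-1.,0,1) for v in(-1.,0,1,2));best.append((q[0],bd,q[1],q[2]))
    best.sort(reverse=True);out=[]
    for _,bd,u,v in best[:2]:
        s=minimize(lambda x:-score(cam,g,c,yaw,np.deg2rad(x[0]),x[1],x[2],needle),[bd,u,v],method="Nelder-Mead",options=dict(initial_simplex=[[bd,u,v],[bd+4,u,v],[bd,u+.5,v],[bd,u,v+.5]],maxiter=80))
        out.append((round(-s.fun,3),s.x.round(2)))
    return best[:5],out
E
python3 - <<'E'
from h import *
c=(.5493,.0836,.084);yaw=-.666
for cam in("top","side"):
    im=np.mean([grab_frame(cam).astype(float) for _ in range(2)],0)
    b,o=fitbezel(cam,im,c,yaw);print(cam,[(round(x[0],2),x[1]) for x in b],o)
    u=proj(cam,c)+o[0][1][1:];print(u,ray(cam,u,.084))
E
```

```text
top [(np.float64(0.61), 64), (np.float64(0.59), 56), (np.float64(0.59), 60), (np.float64(0.59), 68), (np.float64(0.57), 80)] [(np.float64(0.774), array([62.67, -1.57, -0.14])), (np.float64(0.784), array([ 6.54e+01, -1.63e+00, -5.00e-02]))]
[261.71612406 209.87942524] [0.54973525 0.08927359 0.084     ]
side [(np.float64(0.68), -16), (np.float64(0.66), -20), (np.float64(0.66), 84), (np.float64(0.66), 32), (np.float64(0.65), -12)] [(np.float64(0.679), array([-18.17,   0.12,   2.08])), (np.float64(0.678), array([-17.85,   0.1 ,   2.07]))]
[271.11614349 231.0533989 ] [0.54523414 0.09194013 0.084     ]
```

>>> arm_command(commands=[{"tx":-0.73,"ty":0.782},{"tx":-0.73,"ty":0.782},{"tx":-0.73,"ty":0.782},{"tx":-0.73,"ty":0.782},{"tx":-0.73,"ty":0.782},{"tx":-0.73,"ty":0.782},{"tx":-0.73,"ty":0.782},{"tx":-0.73,"ty":0.782}], claw=1)

```text
invalid input
```

>>> arm_command(commands=[{"tx":-0.73,"ty":0.782},{"tx":-0.73,"ty":0.782},{"tx":-0.73,"ty":0.782},{"tx":-0.73,"ty":0.782},{"tx":-0.73,"ty":0.782},{"tx":-0.73,"ty":0.782},{"tx":-0.73,"ty":0.782},{"tx":-0.73,"ty":0.782}])

```text
invalid input
```

Run:
```python
from h import *
s=get_state();print(s["t"],s["eef_pos"],s["ee_rot"],s["q"],s["force"])
c=(.548,.088,.084);yaw=-.666
for cam in("top","side"):
    im=np.mean([grab_frame(cam).astype(float) for _ in range(2)],0)
    b,o=fitbezel(cam,im,c,yaw,range(24,74,4));print(cam,o)
    r=spot_point("plunger_top",cam)
    for k in r[:2]:print(k["score"],ray(cam,k["uv"],.1))
```

```text
2.4 [ 0.21155256 -0.64097538  0.2265481 ] [ 3.14158109e+00  5.76435289e-07 -2.82276164e+00] [-9.63883150e-01  3.58622911e-01  1.19055578e-02 -4.08153437e-06
 -1.22408990e+00 -2.88080774e-01] [-0.14970297 -0.47158854 -0.98328318]
top [(np.float64(0.785), array([65.6 , -0.37, -0.38])), (np.float64(0.792), array([66.15, -0.49, -0.13]))]
0.75 [ 0.47627469 -0.50394858  0.1       ]
0.51 [0.62736499 0.19323733 0.1       ]
side [(np.float64(0.664), array([31.79,  0.14,  1.09])), (np.float64(0.722), array([69.73, -0.18,  0.38]))]
0.51 [0.63374084 0.18532031 0.1       ]
```

The command was refused, so each row probably needs all four keys.

>>> arm_command(commands=[{"tx":-0.73,"ty":0.782,"tz":0,"twist":0},{"tx":-0.73,"ty":0.782,"tz":0,"twist":0},{"tx":-0.73,"ty":0.782,"tz":0,"twist":0},{"tx":-0.73,"ty":0.782,"tz":0,"twist":0},{"tx":-0.73,"ty":0.782,"tz":0,"twist":0},{"tx":-0.73,"ty":0.782,"tz":0,"twist":0},{"tx":-0.73,"ty":0.782,"tz":0,"twist":0},{"tx":-0.73,"ty":0.782,"tz":0,"twist":0}], claw=1, grip_force=10)

```text
t: 3.37
eef_pos: [0.3249, -0.3953, 0.2274]
ee_rot: [-3.141, 0.002, -2.819]
force: [-0.3, 0.6, -1.2]
width: 0.0878
gripper_force: 0.0
```

>>> arm_command(commands=[{"tx":-0.73,"ty":0.782,"tz":0,"twist":0},{"tx":-0.73,"ty":0.782,"tz":0,"twist":0},{"tx":-0.73,"ty":0.782,"tz":0,"twist":0},{"tx":-0.73,"ty":0.782,"tz":0,"twist":0},{"tx":-0.73,"ty":0.782,"tz":0,"twist":0},{"tx":-0.73,"ty":0.782,"tz":0,"twist":0},{"tx":-0.73,"ty":0.782,"tz":0,"twist":0},{"tx":-0.73,"ty":0.782,"tz":0,"twist":0}])

```text
t: 4.03
eef_pos: [0.4373, -0.1528, 0.2269]
ee_rot: [-3.141, 0.001, -2.819]
force: [0.0, -0.4, 0.6]
width: 0.088
gripper_force: 0.0
```

>>> arm_command(commands=[{"tx":-0.73,"ty":0.782,"tz":0,"twist":-0.287},{"tx":-0.73,"ty":0.782,"tz":0,"twist":-0.287},{"tx":-0.73,"ty":0.782,"tz":0,"twist":-0.287},{"tx":-0.73,"ty":0.782,"tz":0,"twist":-0.287},{"tx":-0.73,"ty":0.782,"tz":0,"twist":-0.287},{"tx":-0.73,"ty":0.782,"tz":0,"twist":-0.287},{"tx":-0.73,"ty":0.782,"tz":0,"twist":-0.287},{"tx":-0.73,"ty":0.782,"tz":0,"twist":-0.287}])

```text
t: 4.7
eef_pos: [0.5495, 0.0902, 0.2259]
ee_rot: [3.142, -0.0, -1.911]
force: [0.3, -0.8, 0.5]
width: 0.0874
gripper_force: 0.0
```

Run:
```python
from h import *
s=get_state();print(s["t"],s["eef_pos"],s["ee_rot"],s["q"],s["force"])
im=save("side","s1.png");p=im[170:290,190:350]
t=save("top","t1.png")[150:270,180:340]
cv2.imwrite("pics/c1.png",np.hstack([cv2.resize(x[:,:,::-1],(400,300),interpolation=cv2.INTER_CUBIC) for x in(t,p)]))
print(proj("side",s["eef_pos"]),proj("top",s["eef_pos"]))
```

```text
4.7 [0.54949029 0.09018698 0.225874  ] [ 3.14158162e+00 -4.40692201e-04 -1.91113080e+00] [ 5.14525796e-01  1.65647266e-01 -2.52620293e-01  3.07364990e-04
 -1.15286852e+00 -8.54985065e-01] [ 0.29737475 -0.8140106   0.51379773]
[269.0416006  186.85644178] [259.96013303 206.7000997 ]
```

View pics/c1.png

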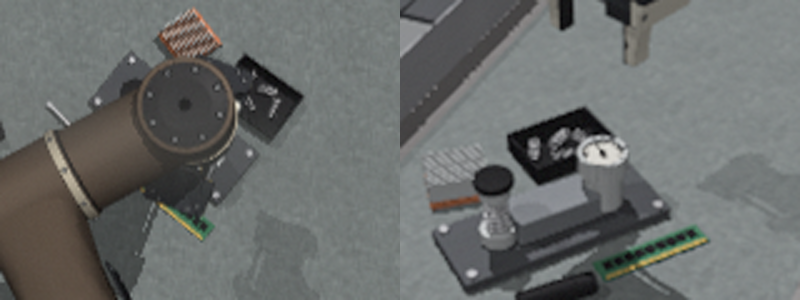

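The right half shows the dial clear at side pixel (271,231), with the open gripper centred above it. I'll go down around the bezel.

>>> arm_command(commands=[{"tx":0,"ty":0,"tz":0.15,"twist":0},{"tx":0,"ty":0,"tz":0.3,"twist":0},{"tx":0,"ty":0,"tz":0.4,"twist":0},{"tx":0,"ty":0,"tz":0.48,"twist":0},{"tx":0,"ty":0,"tz":0.54,"twist":0},{"tx":0,"ty":0,"tz":0.6,"twist":0},{"tx":0,"ty":0,"tz":0.648,"twist":0},{"tx":0,"ty":0,"tz":0.648,"twist":0}])

```text
t: 5.47
eef_pos: [0.546, 0.0856, 0.0624]
ee_rot: [3.139, -0.003, -1.925]
force: [-1.3, -0.2, -0.3]
width: 0.088
gripper_force: 0.0
```

>>> arm_command(commands=[{"tx":0,"ty":0,"tz":0,"twist":0},{"tx":0,"ty":0,"tz":0,"twist":0},{"tx":0,"ty":0,"tz":0,"twist":0},{"tx":0,"ty":0,"tz":0,"twist":0},{"tx":0,"ty":0,"tz":0,"twist":0},{"tx":0,"ty":0,"tz":0,"twist":0},{"tx":0,"ty":0,"tz":0,"twist":0},{"tx":0,"ty":0,"tz":0,"twist":0}], claw=0.5, grip_force=10)

```text
t: 6.13
eef_pos: [0.5481, 0.0877, 0.0652]
ee_rot: [-3.141, 0.0, -1.921]
force: [0.1, -0.5, 5.3]
width: 0.0559
gripper_force: 10.0
```

>>> arm_command(commands=[{"tx":0,"ty":0,"tz":0,"twist":0.033},{"tx":0,"ty":0,"tz":0,"twist":0.067},{"tx":0,"ty":0,"tz":0,"twist":0.1},{"tx":0,"ty":0,"tz":0,"twist":0.133},{"tx":0,"ty":0,"tz":0,"twist":0.167},{"tx":0,"ty":0,"tz":0,"twist":0.2},{"tx":0,"ty":0,"tz":0,"twist":0.233},{"tx":0,"ty":0,"tz":0,"twist":0.25}], claw=0.5, grip_force=10)

```text
t: 6.8
eef_pos: [0.5476, 0.0881, 0.0651]
ee_rot: [3.141, 0.001, -2.712]
force: [-3.0, 2.8, 6.5]
width: 0.0555
gripper_force: 10.0
```

>>> arm_command(commands=[{"tx":0,"ty":0,"tz":0,"twist":0.03},{"tx":0,"ty":0,"tz":0,"twist":0.06},{"tx":0,"ty":0,"tz":0,"twist":0.09},{"tx":0,"ty":0,"tz":0,"twist":0.115},{"tx":0,"ty":0,"tz":0,"twist":0.115},{"tx":0,"ty":0,"tz":0,"twist":0.115},{"tx":0,"ty":0,"tz":0,"twist":0.115},{"tx":0,"ty":0,"tz":0,"twist":0.115}])

```text
t: 7.47
eef_pos: [0.5476, 0.0883, 0.0651]
ee_rot: [3.141, 0.001, -3.068]
force: [-3.9, 2.5, 6.7]
width: 0.0558
gripper_force: 10.0
```

>>> arm_command(commands=[{"tx":0,"ty":0,"tz":0,"twist":0},{"tx":0,"ty":0,"tz":0,"twist":0},{"tx":0,"ty":0,"tz":0,"twist":0},{"tx":0,"ty":0,"tz":0,"twist":0},{"tx":0,"ty":0,"tz":-0.1,"twist":0},{"tx":0,"ty":0,"tz":-0.25,"twist":0},{"tx":0,"ty":0,"tz":-0.4,"twist":0},{"tx":0,"ty":0,"tz":-0.55,"twist":0}], claw=1)

```text
t: 8.13
eef_pos: [0.5471, 0.0872, 0.2033]
ee_rot: [-3.141, -0.001, -3.068]
force: [1.1, 0.4, 0.1]
width: 0.0879
gripper_force: 0.0
```

Run:
```python
from h import *
s=get_state();print(s["t"],s["eef_pos"],s["ee_rot"],s["q"],s["force"])
cam="side";ims=[grab_frame(cam).astype(float) for _ in range(3)];im=np.mean(ims,0)
c=(.548,.088,.084);yaw=-.666
b,o=fitbezel(cam,im,c,yaw,range(-30,50,4));print([(round(x[0],2),x[1]) for x in b],o)
for r in spot_point("zero_mark",cam)[:2]:print(r["score"],r["uv"],ray(cam,r["uv"],.084))
for d in(-10,0,10): a=yaw+np.deg2rad(d);print(d,proj(cam,(c[0]+.02*np.cos(a),c[1]+.02*np.sin(a),.083)))
p=im[215:245,250:290].astype(np.uint8)
cv2.imwrite("pics/c2.png",cv2.resize(p[:,:,::-1],(800,600),interpolation=cv2.INTER_CUBIC))
```

```text
8.1333 [0.54712037 0.08721303 0.2033142 ] [-3.14100187e+00 -1.17805142e-03 -3.06792872e+00] [ 5.11608674e-01  1.78306973e-01 -2.90618401e-01  3.97017067e-05
 -1.10318836e+00 -2.00875864e+00] [1.11980007 0.43365824 0.05584178]
[(np.float64(0.74), 2), (np.float64(0.74), -2), (np.float64(0.74), 6), (np.float64(0.73), 10), (np.float64(0.73), 14)] [(np.float64(0.791), array([ 5.16, -0.07,  0.69])), (np.float64(0.788), array([ 8.58, -0.19,  0.58]))]
0.78 [268.3, 229.4] [0.55538524 0.08822197 0.084     ]
-10 [268.5848725  226.08718933]
0 [267.43016004 226.39933669]
10 [266.37383583 226.82887517]
```

View pics/c2.png

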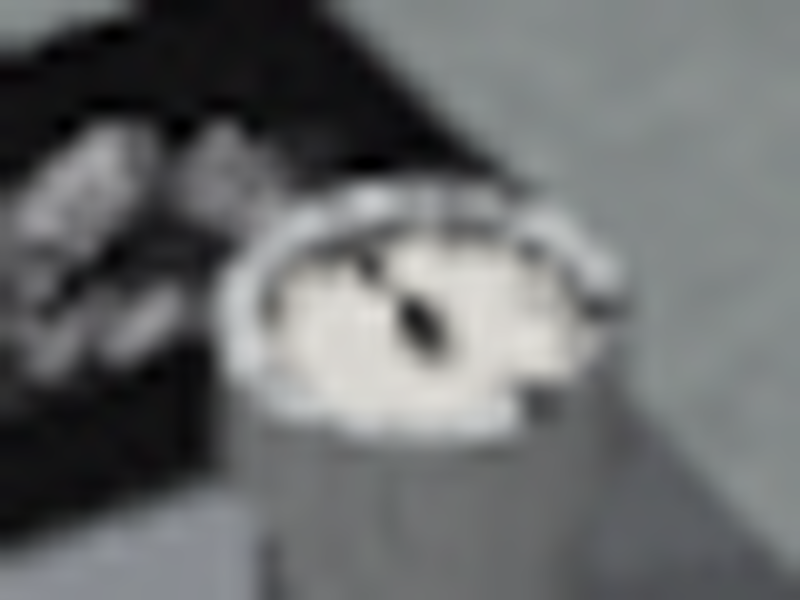

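The bar now lies near the needle at (365,262) in the crop. The clips are at (605,310) and (540,400), and I'll use them to measure the leftover angle.

Run:
```python
from h import *
def P(x,y,z=.084): return ray("side",(x/20+249.525,y/20+214.525),z)[:2]
v=np.mean([grab_frame("side").astype(float) for _ in range(4)],0)
for c0 in((418,318),(422,312),(424,322)):
  c=P(*c0);out=[]
  for x,y in((605,310),(540,400),(365,262)):
    d=P(x,y)-c;out.append((round(np.hypot(*d)*1000,1),round(np.degrees(np.arctan2(d[1],d[0])+.666),1)))
  print(c0,c.round(4),out)
for yaw in(-.70,-.666,-.63):
  for g in (range(-12,22,4),):
    b,o=fitbezel("side",v,(.548,.088,.084),yaw,g);print(yaw,o)
# face outlines predicted
print([((proj("side",(.548+.028*np.cos(a),.088+.028*np.sin(a),.084))-[249.525,214.525])*20).round() for a in np.arange(0,6.28,1.5708)])
```

```text
(418, 318) [0.5481 0.0901] [(np.float64(25.8), np.float64(-115.1)), (np.float64(24.7), np.float64(194.2)), (np.float64(14.7), np.float64(2.2))]
(422, 312) [0.5482 0.0887] [(np.float64(25.2), np.float64(-118.1)), (np.float64(25.4), np.float64(191.3)), (np.float64(13.9), np.float64(6.9))]
(424, 322) [0.547  0.0906] [(np.float64(25.0), np.float64(-113.0)), (np.float64(23.5), np.float64(194.2)), (np.float64(15.9), np.float64(3.2))]
-0.7 [(np.float64(0.79), array([ 5.15, -0.02,  0.84])), (np.float64(0.789), array([12.05, -0.24,  0.6 ]))]Traceback (most recent call last):
  File "<stdin>", line 11, in <module>
  File "h.py", line 69, in fitbezel
    s=minimize(lambda x:-score(cam,g,c,yaw,np.deg2rad(x[0]),x[1],x[2],needle),[bd,u,v],method="Nelder-Mead",options=dict(initial_simplex=[[bd,u,v],[bd+4,u,v],[bd,u+.5,v],[bd,u,v+.5]],maxiter=80))
    res = _minimize_neldermead(fun, x0, args, callback, bounds=bounds,
                               **options)
    fxr = func(xr)
    fx = function(np.copy(x), *(wrapper_args + args))
  File "h.py", line 69, in <lambda>
    s=minimize(lambda x:-score(cam,g,c,yaw,np.deg2rad(x[0]),x[1],x[2],needle),[bd,u,v],method="Nelder-Mead",options=dict(initial_simplex=[[bd,u,v],[bd+4,u,v],[bd,u+.5,v],[bd,u,v+.5]],maxiter=80))
                         ~~~~~^^^^^^^^^^^^^^^^^^^^^^^^^^^^^^^^^^^^^^^^^^^^^^^
  File "h.py", line 54, in score
    ctr=proj(cam,c).round();o=(np.array(o)+[du,dv]-ctr+16+.5)*U
        ~~~~^^^^^^^
  File "h.py", line 8, in proj
    c=calibration(cam);K=np.array(c["camera_matrix"]);T=np.linalg.inv(np.array(c["extrinsics"]))
ValueError: time passes only in moves, steps and waits
```

>>> arm_command(commands=[{"tx":0,"ty":-1,"tz":0,"twist":0},{"tx":0,"ty":-1,"tz":0,"twist":0},{"tx":0,"ty":-1,"tz":0,"twist":0},{"tx":0,"ty":-1,"tz":0,"twist":0},{"tx":0,"ty":-1,"tz":0,"twist":0},{"tx":0,"ty":-1,"tz":0,"twist":0},{"tx":0,"ty":-1,"tz":0,"twist":0},{"tx":0,"ty":-1,"tz":0,"twist":0}])

```text
t: 9.2
eef_pos: [0.5652, -0.1641, 0.2003]
ee_rot: [3.141, -0.003, -3.072]
force: [0.0, 0.1, -0.8]
width: 0.0875
gripper_force: 0.0
```

Run:
```python
from h import *
c=(.548,.088,.084)
t=np.mean([grab_frame("top").astype(float) for _ in range(4)],0);s=np.mean([grab_frame("side").astype(float) for _ in range(2)],0)
np.savez("f.npz",t=t,s=s)
a=cv2.resize(t[195:225,245:285].astype(np.uint8)[:,:,::-1],(800,600),interpolation=cv2.INTER_CUBIC)
cv2.imwrite("pics/c3.png",a)
for yaw in(-.70,-.666):
  for cam,im in(("top",t),("side",s)): print(yaw,cam,fitbezel(cam,im,c,yaw,range(-12,22,4))[1])
t0=cv2.imread("pics/t0.png").astype(float);print(fitbezel("top",t0,c,-.68,range(40,74,4))[1])
```

```text
-0.7 top [(np.float64(0.281), array([-5.69, -0.83,  2.57])), (np.float64(0.288), array([18.26, -1.01,  2.58]))]Traceback (most recent call last):
  File "<stdin>", line 8, in <module>
  File "h.py", line 69, in fitbezel
    s=minimize(lambda x:-score(cam,g,c,yaw,np.deg2rad(x[0]),x[1],x[2],needle),[bd,u,v],method="Nelder-Mead",options=dict(initial_simplex=[[bd,u,v],[bd+4,u,v],[bd,u+.5,v],[bd,u,v+.5]],maxiter=80))
    res = _minimize_neldermead(fun, x0, args, callback, bounds=bounds,
                               **options)
    fxr = func(xr)
    fx = function(np.copy(x), *(wrapper_args + args))
  File "h.py", line 69, in <lambda>
    s=minimize(lambda x:-score(cam,g,c,yaw,np.deg2rad(x[0]),x[1],x[2],needle),[bd,u,v],method="Nelder-Mead",options=dict(initial_simplex=[[bd,u,v],[bd+4,u,v],[bd,u+.5,v],[bd,u,v+.5]],maxiter=80))
                         ~~~~~^^^^^^^^^^^^^^^^^^^^^^^^^^^^^^^^^^^^^^^^^^^^^^^
  File "h.py", line 53, in score
    z=.083;o=[proj(cam,(c[0]+.001*(x*np.cos(yaw)-y*np.sin(yaw)),c[1]+.001*(x*np.sin(yaw)+y*np.cos(yaw)),z)) for x,y in((-30,30),(30,30),(30,-30),(-30,-30))]
              ~~~~^^^^^^^^^^^^^^^^^^^^^^^^^^^^^^^^^^^^^^^^^^^^^^^^^^^^^^^^^^^^^^^^^^^^^^^^^^^^^^^^^^^^^^^^^
  File "h.py", line 8, in proj
    c=calibration(cam);K=np.array(c["camera_matrix"]);T=np.linalg.inv(np.array(c["extrinsics"]))
ValueError: time passes only in moves, steps and waits
```

View pics/c3.png

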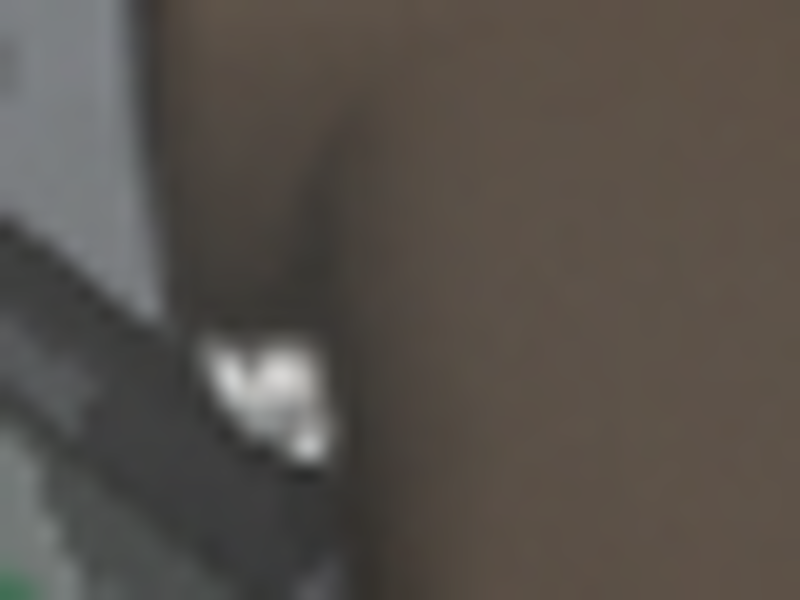

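The arm still hides the dial, so I'll move farther right. I'll also cache the calibration, since too many calibration calls caused the error.

>>> arm_command(commands=[{"tx":0,"ty":-0.8,"tz":0,"twist":0},{"tx":0,"ty":-0.8,"tz":0,"twist":0},{"tx":0,"ty":-0.8,"tz":0,"twist":0},{"tx":0,"ty":-0.8,"tz":0,"twist":0},{"tx":0,"ty":-0.8,"tz":0,"twist":0},{"tx":0,"ty":-0.8,"tz":0,"twist":0},{"tx":0,"ty":-0.8,"tz":0,"twist":0},{"tx":0,"ty":-0.8,"tz":0,"twist":0}])

```text
t: 10.17
eef_pos: [0.5809, -0.3604, 0.2018]
ee_rot: [3.141, -0.0, -3.067]
force: [0.5, 0.3, -0.9]
width: 0.0878
gripper_force: 0.0
```

```bash
sed -i '2a import functools\ncalibration=functools.lru_cache(None)(calibration)' h.py
python3 - <<'E'
from h import *
c=(.548,.088,.084)
t=np.mean([grab_frame("top").astype(float) for _ in range(4)],0);s=np.mean([grab_frame("side").astype(float) for _ in range(2)],0)
np.savez("f.npz",t=t,s=s)
a=cv2.resize(t[195:225,245:285].astype(np.uint8)[:,:,::-1],(800,600),interpolation=cv2.INTER_CUBIC)
cv2.imwrite("pics/c4.png",a)
for yaw in(-.70,-.666):
  for cam,im in(("top",t),("side",s)): print(yaw,cam,fitbezel(cam,im,c,yaw,range(-12,22,4))[1])
t0=cv2.imread("pics/t0.png").astype(float);print(fitbezel("top",t0,c,-.68,range(40,74,4))[1])
print(get_state()["t"])
E
```

```text
-0.7 top [(np.float64(0.833), array([ 1.63, -0.21, -0.49])), (np.float64(0.833), array([ 1.62, -0.2 , -0.48]))]
-0.7 side [(np.float64(0.752), array([5.12, 0.04, 0.9 ])), (np.float64(0.748), array([5.83, 0.01, 0.83]))]
-0.666 top [(np.float64(0.831), array([-1.01, -0.2 , -0.49])), (np.float64(0.827), array([-0.04, -0.17, -0.44]))]
-0.666 side [(np.float64(0.744), array([5.19, 0.05, 0.81])), (np.float64(0.747), array([4.01, 0.02, 0.82]))]
[(np.float64(0.79), array([67.48, -0.46, -0.21])), (np.float64(0.784), array([66.12, -0.44, -0.36]))]
10.4667
```

View pics/c4.png

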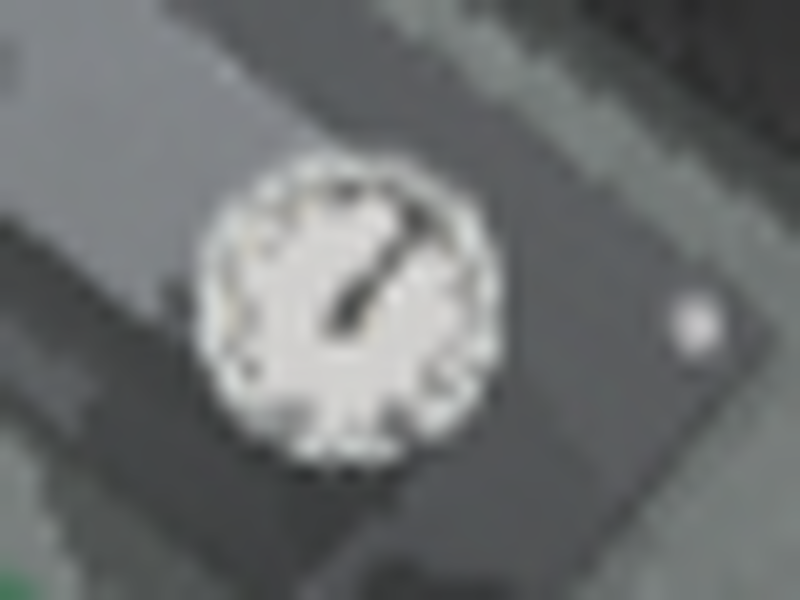

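The bar at (415,215) lies under the needle, which runs from the hub at (340,320), and the fits give 0–5°. The bezel is set, so I'll shut the fingers and go above the plunger at about (0.629, 0.189).

>>> arm_command(commands=[{"tx":-0.12,"ty":0.727,"tz":0,"twist":0},{"tx":-0.12,"ty":0.727,"tz":0,"twist":0},{"tx":-0.12,"ty":0.727,"tz":0,"twist":0},{"tx":-0.12,"ty":0.727,"tz":0,"twist":0},{"tx":-0.12,"ty":0.727,"tz":0,"twist":0},{"tx":-0.12,"ty":0.727,"tz":0,"twist":0},{"tx":-0.12,"ty":0.727,"tz":0,"twist":0},{"tx":-0.12,"ty":0.727,"tz":0,"twist":0}], claw=0, grip_force=20)

```text
t: 11.13
eef_pos: [0.5973, -0.1776, 0.2023]
ee_rot: [-3.141, 0.0, -3.067]
force: [0.3, -0.9, 0.1]
width: 0.0401
gripper_force: 0.0
```

>>> arm_command(commands=[{"tx":-0.12,"ty":0.727,"tz":0,"twist":0},{"tx":-0.12,"ty":0.727,"tz":0,"twist":0},{"tx":-0.12,"ty":0.727,"tz":0,"twist":0},{"tx":-0.12,"ty":0.727,"tz":0,"twist":0},{"tx":-0.12,"ty":0.727,"tz":0,"twist":0},{"tx":-0.12,"ty":0.727,"tz":0,"twist":0},{"tx":-0.12,"ty":0.727,"tz":0,"twist":0},{"tx":-0.12,"ty":0.727,"tz":0,"twist":0}])

```text
t: 11.8
eef_pos: [0.6138, 0.0046, 0.2019]
ee_rot: [-3.141, -0.0, -3.069]
force: [0.4, -0.4, 0.1]
width: 0.0006
gripper_force: 0.0
```

>>> arm_command(commands=[{"tx":-0.12,"ty":0.727,"tz":0,"twist":0},{"tx":-0.12,"ty":0.727,"tz":0,"twist":0},{"tx":-0.12,"ty":0.727,"tz":0,"twist":0},{"tx":-0.12,"ty":0.727,"tz":0,"twist":0},{"tx":-0.12,"ty":0.727,"tz":0.1,"twist":0},{"tx":-0.12,"ty":0.727,"tz":0.2,"twist":0},{"tx":-0.12,"ty":0.727,"tz":0.28,"twist":0},{"tx":-0.12,"ty":0.727,"tz":0.32,"twist":0}])

```text
t: 12.47
eef_pos: [0.6293, 0.1873, 0.1189]
ee_rot: [-3.14, -0.004, -3.07]
force: [0.4, 0.2, -0.6]
width: 0.0006
gripper_force: 0.0
```

Run:
```python
from h import *
im=save("side","s5.png");s=get_state();print(s["t"],s["eef_pos"],s["ee_rot"],s["force"],s["width"],proj("side",s["eef_pos"]))
cv2.imwrite("pics/c5.png",cv2.resize(im[190:265,190:290,::-1],(800,600),interpolation=cv2.INTER_CUBIC))
```

```text
12.5167 [0.62893469 0.18693558 0.1180369 ] [-3.13955766 -0.00514494 -3.07007712] [-1.2550269   0.11613383 -1.08533641] 0.0005276017690687238 [226.72123111 233.93627556]
```

View pics/c5.png

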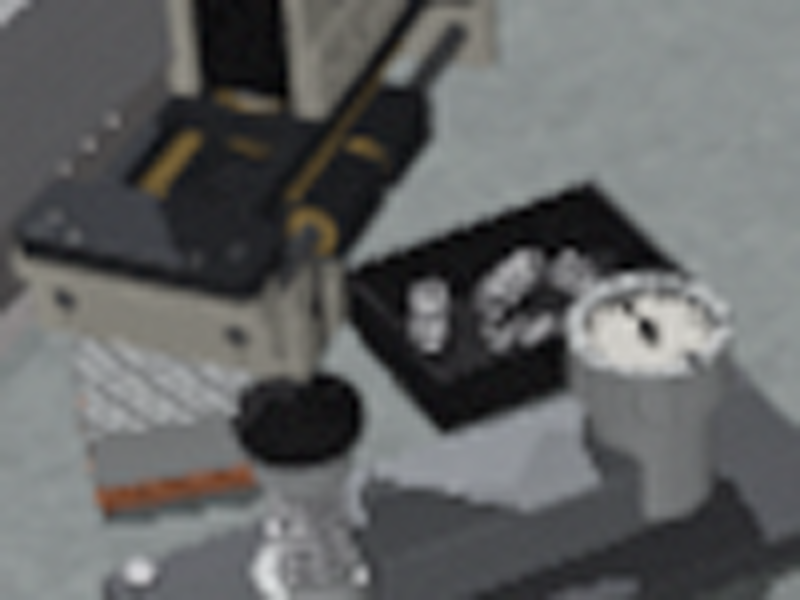

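The fingers are above the cap, which is at about (300,415) in the crop. I'll lower slowly and watch the force.

>>> arm_command(commands=[{"tx":0,"ty":0,"tz":0.01,"twist":0},{"tx":0,"ty":0,"tz":0.02,"twist":0},{"tx":0,"ty":0,"tz":0.03,"twist":0},{"tx":0,"ty":0,"tz":0.04,"twist":0},{"tx":0,"ty":0,"tz":0.05,"twist":0},{"tx":0,"ty":0,"tz":0.06,"twist":0},{"tx":0,"ty":0,"tz":0.07,"twist":0},{"tx":0,"ty":0,"tz":0.07,"twist":0}])

```text
t: 13.18
eef_pos: [0.6301, 0.1891, 0.104]
ee_rot: [-3.141, -0.001, -3.068]
force: [0.3, 0.3, -0.6]
width: 0.0005
gripper_force: 0.0
```

>>> arm_command(commands=[{"tx":0,"ty":0,"tz":0.01,"twist":0},{"tx":0,"ty":0,"tz":0.02,"twist":0},{"tx":0,"ty":0,"tz":0.02,"twist":0},{"tx":0,"ty":0,"tz":0.02,"twist":0},{"tx":0,"ty":0,"tz":0.02,"twist":0},{"tx":0,"ty":0,"tz":0.02,"twist":0},{"tx":0,"ty":0,"tz":0.02,"twist":0},{"tx":0,"ty":0,"tz":0.02,"twist":0}])

```text
t: 13.85
eef_pos: [0.6305, 0.1894, 0.0998]
ee_rot: [3.141, 0.0, -3.068]
force: [0.1, 0.9, 2.5]
width: 0.0003
gripper_force: 1.2
```

Contact came at z ≈ 0.0998 with 2.5 N. I'll press about 7 mm more, slowly.

>>> arm_command(commands=[{"tx":0,"ty":0,"tz":0.005,"twist":0},{"tx":0,"ty":0,"tz":0.01,"twist":0},{"tx":0,"ty":0,"tz":0.015,"twist":0},{"tx":0,"ty":0,"tz":0.02,"twist":0},{"tx":0,"ty":0,"tz":0.025,"twist":0},{"tx":0,"ty":0,"tz":0.028,"twist":0},{"tx":0,"ty":0,"tz":0.028,"twist":0},{"tx":0,"ty":0,"tz":0.028,"twist":0}])

```text
t: 14.52
eef_pos: [0.6306, 0.1893, 0.0932]
ee_rot: [3.141, 0.001, -3.068]
force: [-2.3, 0.9, 7.5]
width: 0.0005
gripper_force: 3.8
```

Run:
```python
from h import *
F=[];Z=[]
for _ in range(8):
    im=grab_frame("side");s=get_state();F.append(s["force"][2]);Z.append(s["eef_pos"][2])
print(s["t"],np.mean(F),np.std(F),np.mean(Z),np.std(Z))
cv2.imwrite("pics/c6.png",cv2.resize(im[215:255,210:290,::-1],(800,400),interpolation=cv2.INTER_CUBIC))
```

```text
14.9167 7.6730287756424005 0.4778272932582266 0.09320961190306437 1.8362484397994465e-05
```

View pics/c6.png

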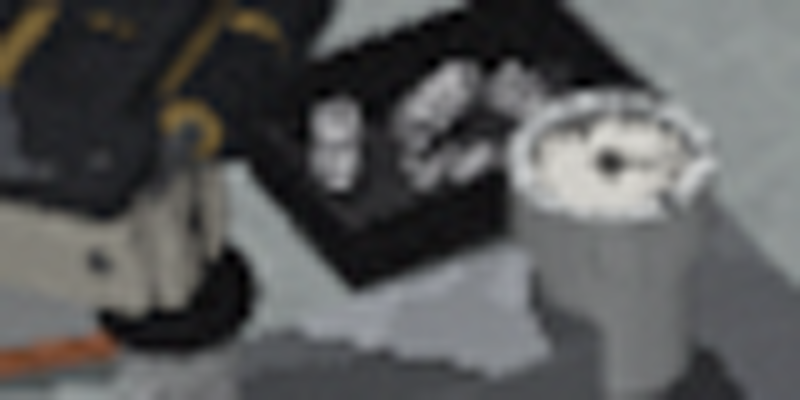

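The needle points right, towards the first clip at about (700,170), and both z and force give about 6.7 mm. I'll press about 1.25 mm more.

>>> arm_command(commands=[{"tx":0,"ty":0,"tz":0.003,"twist":0},{"tx":0,"ty":0,"tz":0.005,"twist":0},{"tx":0,"ty":0,"tz":0.005,"twist":0},{"tx":0,"ty":0,"tz":0.005,"twist":0},{"tx":0,"ty":0,"tz":0.005,"twist":0},{"tx":0,"ty":0,"tz":0.005,"twist":0},{"tx":0,"ty":0,"tz":0.005,"twist":0},{"tx":0,"ty":0,"tz":0.005,"twist":0}])

```text
t: 15.58
eef_pos: [0.6306, 0.1894, 0.0921]
ee_rot: [3.141, 0.001, -3.068]
force: [-1.7, 0.4, 8.2]
width: 0.0006
gripper_force: 4.2
```

Run:
```python
from h import *
F=[];Z=[]
for _ in range(10):
    im=grab_frame("side");s=get_state();F.append(s["force"][2]);Z.append(s["eef_pos"][2])
print(s["t"],np.mean(F),np.std(F),np.mean(Z),np.std(Z))
cv2.imwrite("pics/c7.png",cv2.resize(im[215:245,250:290,::-1],(800,600),interpolation=cv2.INTER_CUBIC))
```

```text
16.0833 8.490008616138375 0.5824998646973581 0.09211194542233649 1.3182173887229941e-05
```

View pics/c7.png

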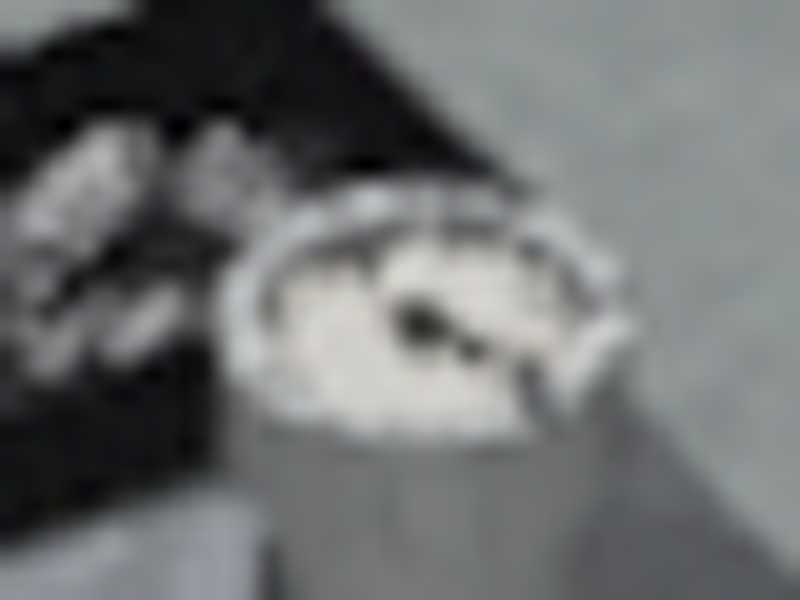

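The needle, through (470,350), stands between the clips at (610,310) and (540,395). Travel is about 7.8 mm at 8.5 N, so I'll hand it in.

```bash
python3 -c "from station import job_done; print(job_done())"
```

```text
the job is handed in; nothing more can be done
None
```

I turned the bezel to zero (camera fits within about 5°) and handed the job in with the gripper still holding the plunger at about 7.8 mm, 8.5 N. The last picture shows the needle between the two clips; `job_done()` gave no verdict.

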